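# Check-weigh a parcel on a sprung hand scale and sort it by weight

## Task

Take the sprung hand scale off its stand, catch the hook under the top of the parcel's carrying bail, lift until the parcel hangs clear of the worktop and hold it still for about two seconds so that the weight can be read. Still hanging low on the hook (never more than about 6 cm up), carry it to the slatted pallet if it weighs 500 g or more, or to the plain flat board if it is lighter, and set it down gently near the middle of that one. Then unhook the scale without touching the parcel with the gripper, hang the scale back on its stand as it was, and leave the other things alone.

Things in the scene. Friction and masses are not known exactly. Their poses are not given: they have to be found in the camera images.
- parcel: The wrapped parcel to weigh, the only one with a steel carrying bail strapped on, one rigid piece: 98 x 232 x 49 mm (x short side, y long side). Origin: centre of its underside. Hidden mass 0.32 to 0.77 kg, bail included. The bail is an 8 mm round bar in the parcel's y-z plane with legs at y = +-56 mm; it slopes from its raised middle down to 82 mm height at y = +-54 mm.
- bail_top (a point): Middle of the bail's raised top kink (16 mm long along y), where the hook belongs: on the bar's centre line, 102 mm above the parcel's underside, over its centre. The bar runs along the parcel's y here; 45 mm of free space below it.
- spring_scale: Sprung hand scale, upright, 0.25 kg. Origin: centre of the underside of its black cross grip, a bar 26 mm thick (x) x 100 mm wide (y) x 34 mm high, z = 0 to +34 mm: pinch it from above across its 26 mm. Below hangs the grey body, 26 x 46 mm (x, y), z = 0 to -75 mm, and under it the hook on its sprung rod.
- saddle (a point): Lowest point of the hook's inside, on the scale's axis, 127.5 mm under the scale's origin with the spring unloaded; goes down with the spring. Hook of 7 mm bar in the scale's x-z plane: lowest outside 7 mm under this point, back at x = +20 mm, shank above the mouth from 40 mm above this point at x = 0.
- hook_tip (a point): Free end of the hook, on the scale's -x side (x = -21 mm), 14.5 mm above the saddle (its top 18 mm above). The mouth opens to the scale's -x: a bar goes in over the tip, its centre line 24 to 34 mm above the saddle, as the scale moves towards its own -x until the bar is over the saddle; raising the scale then seats it.
- hook (a joint): Spring travel of the scale's hook in m: 0 unloaded, growing as the hook is pulled down, 200 N/m, at most 0.05. It reads 0.049 m per kg hung on it: 0.0245 m is 500 g. On the rod thin rings come out under the body at each 100 g, and the one thick collar is fully out at 500 g.
- stand: The scale's fixed stand: dark base plate and a fork of two level 10 mm bars along x at y = +-36 mm, from posts at x = +85 mm to upturned front tips at x = -34 mm, 168 mm high. The scale's grip lies across the bars, scale origin at x = 0, y = 0, z = 155 mm, axes alike. Lift it over 15 mm to clear the tips and take it out to -x (robot side). Origin: on the worktop, under the scale.
- pallet: Slatted plywood pallet, for 500 g or more: five slats on three runners, 110 (x) x 160 (y) x 14 mm high, fixed. Origin: centre of the underside.
- board: Plain flat plywood board, for less than 500 g: 110 (x) x 160 (y) x 8 mm high, fixed. Origin: centre of the underside.
- mug: Bystander: spotted mug, 91 mm high.
- stapler: Bystander: black stapler, 146 mm long.
- stamp: Bystander: hand stamp, 78 mm high.

How it is judged:
By the outcome, as a careful person would: the job done as asked, in the order asked, and still so for the second after the job is handed in, with the robot touching nothing.
It also fails if it takes over 72 s, if anything falls off the work surface, if the arm or the gripper's body presses on something with over 40 N, if the wrist force passes 120 N, or if a joint passes its speed limit or range.

## Robot

A 6-joint arm with a two-finger parallel gripper is mounted at the origin on a cart in front of the work surface, level with it; the furniture and walls round the work are solid. World frame = base frame: x ahead of the robot, y to its left, z up, the work surface at z = 0. Lengths are in m, angles in rad, forces in N, time in s.
With the tool pointing down it reaches from about 0.3 to 0.875 m from the base axis. Payload 6.4 kg.
Tool frame: the origin (TCP) lies midway between the tips of the shut fingers; the grasp point (between the pads) lies 19 mm behind it; z points along the fingers, y is the direction in which the jaws open and shut (so a half turn about z gives the same grasp; the last joint's range is limited). The gripper opens to 85 mm and grips with 20 to 120 N. Pads are 22 mm wide; open, the fingers measure 114 mm over their backs; the gripper's body (76 mm by 85 mm) begins 54 mm behind the grasp point. The pads swing forward as they close: fully open they stand 13 mm farther back than shut.
Start: joints at [0.954, 0.181, 1.607, -0, 1.354, -0.206], TCP at [0.23, 0.527, 0.231] pointing down, gripper open.
Joint ranges: [-2.99, 2.99], [-0.89, 2.07], [0.3, 2.58], [-1.14, 4.28], [0, 2.63], [-3.12, 3.12]. Speed limits (rad/s): [2.57, 2.57, 3.01, 3.14, 3.14, 3.14].

## Interface

Orientations are given as a unit quaternion [w, x, y, z].
In Python, from bench import ctrl gives the robot as it stands. The module is installed in compiled form; this text tells all that it offers.
- The arm moves only by the tool arm_command, never from a script. Its argument "plan" is one flat list of numbers, 4 for each row, row after row: the shift along the tool's x, y, z in mm, then the turn about the tool's z in rad. A call has 1 to 20 rows; each row shifts and turns the commanded pose from where the row before left it, along the tool's axes as they then stand; what a row does not reach is not made up. A row lasts 1/10 s, in which the tool goes at most 50 mm and 8.59 degrees, less where a joint would pass 70% of its speed; a pose out of reach is approached as far as the arm can. A call is refused whole if a number of a shift passes 50 or a number of a turn 0.15, either way. A call with a gripper value outside its range is refused whole. "grip" is the opening, from 0 (shut) to 1 (fully open), set as the call begins (left out, the last holds). The fingers move at their own pace and stop on an object; the grip force is fixed at half the most. Time passes only in rows, so rows that do not move let the fingers close. It gives the time, the measured TCP pose, the force and the opening at its end, in the units of the state.
- ctrl.get_obs(): the state, without advancing time (a new reading comes with each control period).
- ctrl.camera(name): name is "scene" or "side" or "wrist"; returns a dict with "color" (480x640x3 uint8, red, green, blue), "camera_matrix" (3x3 intrinsics, pixels), "eye" and "attitude" of the camera in the world; the wrist camera has in their place "T_tool_cam" (4x4, takes a point from camera to tool coordinates, whose origin is the TCP and whose axes are the flange's). Camera axes: x right, y up, looking along -z (the intrinsics and any distortion apply to the point x, -y, -z); pixel columns grow to the right and rows downward; lengths in m; the calibration is good to about 2 mm. A picture is of the moment at which its call begins: read the wrist's pose just before it. There is no depth.
- ctrl.hand_in(): hands the job in, once; it reports no verdict.
The state is a dict: "time_s": time; "q": joint angles; "dq": joint speeds; "joint_efforts": joint torques, N m; "eef_pos": TCP position; "eef_rot": TCP orientation; "wrist_force": force on the tool from outside, world axes, zero at the start; "torque": the same for the moment, N m; "opening": opening from 0.0 (shut) to 1.0 (fully open).
Only numpy, scipy, OpenCV 4.12 (cv2) and the standard library are available. Lean on these libraries where they do the work, as an engineer would, in place of code of your own. Each camera call takes 0.05 s, during which the arm holds its last target. There are 200 camera calls.

## Working session

There is one attempt and no reset: what is moved stays moved. The work goes in short steps, Python scripts to look and compute and a tool call to move; the robot and the scene stay as the last step left them, time stands still between calls to the robot, and variables do not carry over. Pictures are saved under pics/ and viewed, about 8 in all and at most 12, crops included, and the job is handed in when it is done.

Besides the shell and the picture viewer there is one more tool, called after "Emit:" by a JSON object that holds its "method" and its "body", one argument or row to a line. arm_command: Moves the arm, as the interface text tells. Its arguments: {"type":"object","properties":{"plan":{"type":"array","items":{"type":"number"}},"grip":{"type":"number"}},"required":["plan"]}

```bash
mkdir -p pics; cat > h.py <<'E'
import numpy as np, cv2
from bench import ctrl
from scipy.spatial.transform import Rotation as R
def rot(q): return R.from_quat(np.r_[q[1:],q[0]]).as_matrix()
def snap(n,f):
    o=ctrl.get_obs(); c=ctrl.camera(n); cv2.imwrite(f,c["color"][:,:,::-1])
    import pickle; pickle.dump((o,{k:v for k,v in c.items()}),open(f+".pkl","wb")); return o,c
def load(f):
    import pickle; return pickle.load(open(f+".pkl","rb"))
def cam(o,c):
    if "eye" in c:
        a=np.array(c["attitude"],float); M=a if a.shape==(3,3) else rot(a); return np.array(c["eye"]),M
    T=np.array(c["T_tool_cam"]); Q=rot(o["eef_rot"]); return np.array(o["eef_pos"])+Q@T[:3,3],Q@T[:3,:3]
def onz(o,c,uv,z):
    e,M=cam(o,c);K=np.array(c["camera_matrix"])
    d=np.linalg.inv(K)@np.array([uv[0],uv[1],1.]); d=M@(d*[1,-1,-1]); return e+d*(z-e[2])/d[2]
def proj(o,c,p):
    e,M=cam(o,c);K=np.array(c["camera_matrix"]); v=(M.T@(np.array(p)-e))*[1,-1,-1]; v=K@v; return v[:2]/v[2]
E
python3 - <<'E'
from h import *
for n in ["scene","side","wrist"]:
    o,c=snap(n,f"pics/{n}0.png"); print(n,{k:np.round(v,4).tolist() for k,v in c.items() if k!="color"})
print(o)
E
```

```text
scene {'camera_matrix': [[456.0982, 0.0, 324.0692], [0.0, 456.0982, 235.9493], [0.0, 0.0, 1.0]], 'eye': [-0.474, 1.0266, 0.9707], 'attitude': [-0.3311, -0.1926, 0.4525, 0.8053]}
side {'camera_matrix': [[499.0847, 0.0, 316.4347], [0.0, 499.0847, 247.9474], [0.0, 0.0, 1.0]], 'eye': [0.4987, 1.2511, 1.1363], 'attitude': [-0.0128, -0.0098, 0.4228, 0.9061]}
wrist {'camera_matrix': [[401.2434, 0.0, 317.1979], [0.0, 401.2434, 240.649], [0.0, 0.0, 1.0]], 'T_tool_cam': [[-0.0002, 0.9618, 0.2736, 0.0708], [1.0, 0.0002, -0.0, 0.0011], [-0.0001, 0.2736, -0.9618, -0.1435], [0.0, 0.0, 0.0, 1.0]]}
{'time_s': 0.1, 'q': array([ 9.53685434e-01,  1.81508040e-01,  1.60789699e+00, -3.71922519e-05,
        1.35378968e+00, -2.06282016e-01]), 'dq': array([-0.0003122 , -0.00146984, -0.00335373,  0.0004489 ,  0.00048709,
       -0.00102431]), 'joint_efforts': array([ 7.40842370e-04, -4.45880520e+01, -3.52237630e+01, -2.11031629e-04,
        4.19268559e-03, -1.06304537e-05]), 'eef_pos': array([0.22933111, 0.52674975, 0.23045634]), 'eef_rot': array([-3.03904627e-04,  2.03968903e-01,  9.78977040e-01, -7.41365210e-04]), 'wrist_force': array([-0.63719008,  0.57045105, -0.28333083]), 'torque': array([0.04747119, 0.02427972, 0.01672828]), 'opening': 0.9999303361776897}
```

View pics/scene0.png

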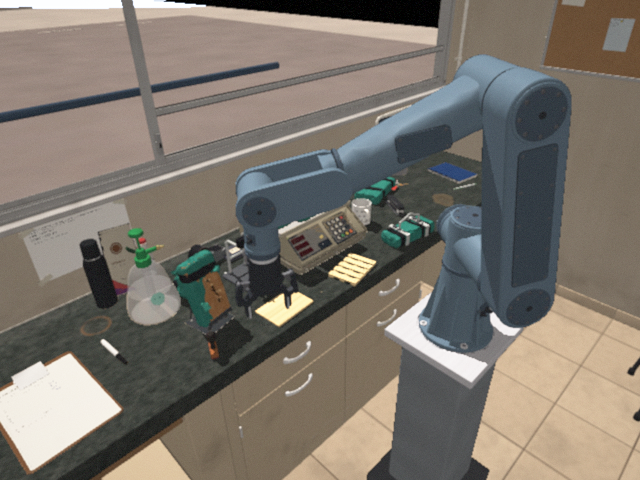

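View pics/side0.png

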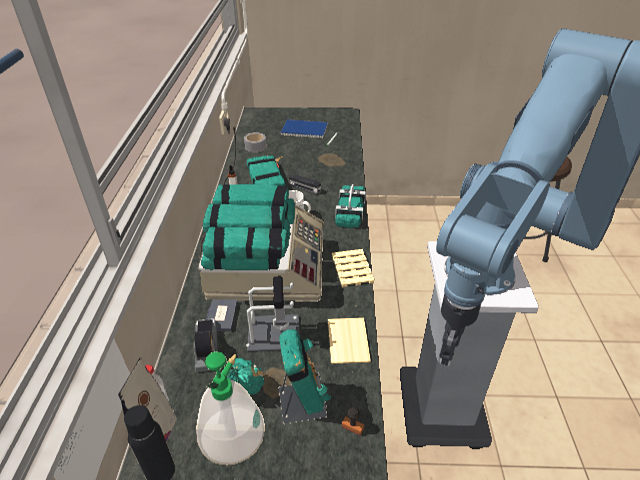

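The scene view shows the worktop crowded. In the side view the stand and scale are near (272,315), the board at (348,340), the pallet at (352,267) and the parcel with a silver bail at (350,205). I'll take an enlarged crop for measuring.

```bash
python3 - <<'E'
from h import *
im=cv2.imread("pics/side0.png")[165:365,235:385]
cv2.imwrite("pics/sidecrop.png",cv2.resize(im,None,fx=4,fy=3*4/3,interpolation=cv2.INTER_CUBIC)[:800])
im=cv2.resize(im,None,fx=4,fy=4,interpolation=cv2.INTER_CUBIC)
# two halves side by side
cv2.imwrite("pics/sidecrop.png",np.hstack([im[:400],im[400:]])[:, :] if False else cv2.resize(im,(450,600)))
o,c=load("pics/side0.png")
for n,uv,z in [("board",(349,340),.008),("pallet",(352,267),.014),("parcel",(350,205),.05),("parcel bail",(351,196),.1),("edge",(372,280),0),("stand",(272,335),0),("grip",(279,293),.18)]: print(n,onz(o,c,uv,z).round(3))
E
```

```text
board [0.442 0.316 0.008]
pallet [0.426 0.009 0.014]
parcel [ 0.428 -0.3    0.05 ]
parcel bail [ 0.427 -0.286  0.1  ]
edge [0.361 0.056 0.   ]
stand [0.667 0.297 0.   ]
grip [0.636 0.302 0.18 ]
```

View pics/sidecrop.png

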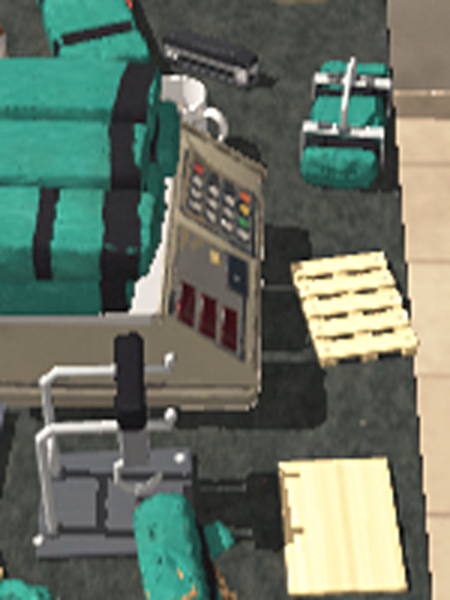

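```bash
python3 - <<'E'
from h import *
def tri(a,b):
    A=[];B=[]
    for f,uv in (("pics/scene0.png",a),("pics/side0.png",b)):
        o,c=load(f);e,_=cam(o,c);d=onz(o,c,uv,0)-e;d/=np.linalg.norm(d);P=np.eye(3)-np.outer(d,d);A.append(P);B.append(P@e)
    return np.linalg.lstsq(np.vstack(A),np.hstack(B),rcond=None)[0].round(3)
print("tall parcel top",tri((200,262),(292,328)),"bottle top",tri((136,232),(216,356)))
for n,uv,z in [("stand tip near",(292,303),.168),("stand tip far",(292,284),.168)]:
    o,c=load("pics/side0.png");print(n,onz(o,c,uv,z).round(3))
E
```

```text
tall parcel top [0.585 0.488 0.223] bottle top [0.734 0.608 0.298]
stand tip near [0.6   0.326 0.168]
stand tip far [0.605 0.254 0.168]
```

Emit:
{"method": "arm_command", "body": {
  "plan": [0, 0, -10, 0.136, 0, 0, -10, 0.136, 0, 0, -10, 0.136, 0, 0, -10, 0.136, 0, 0, -10, 0.136, 0, 0, -10, 0.136, 0, 0, -10, 0.136, 0, 0, -10, 0.137]
}}

```text
time_s: 0.95
eef_pos: [0.2295, 0.527, 0.3113]
eef_rot: [0.0, 0.684, 0.73, -0.0]
wrist_force: [0.2, 0.1, -0.3]
opening: 0.996
```

Emit:
{"method": "arm_command", "body": {
  "plan": [-22, 32, 0, 0, -22, 32, 0, 0, -22, 33, 0, 0, -22, 33, 0, 0, -22, 33, 0, 0, -22, 33, 0, 0, -22, 33, 0, 0, -22, 33, 0, 0, -22, 33, 0, 0, -22, 33, 0, 0, -22, 32, 0, 0, -22, 31, 0, 0, 0, 0, 15, 0, 0, 0, 10, 0, 0, 0, 0, 0]
}}

```text
time_s: 2.45
eef_pos: [0.6364, 0.2919, 0.283]
eef_rot: [-0.002, 0.681, 0.732, -0.002]
wrist_force: [0.6, 0.5, -0.5]
opening: 1.003
```

```bash
python3 - <<'E'
from h import *
o,c=snap("wrist","pics/w1.png"); print(o["time_s"],o["eef_pos"].round(4),R.from_matrix(rot(o["eef_rot"])).as_matrix().round(3).tolist())
E
```

```text
2.45 [0.6364 0.2919 0.283 ] [[-0.072, 0.997, -0.005], [0.997, 0.072, -0.001], [-0.001, -0.005, -1.0]]
```

View pics/w1.png

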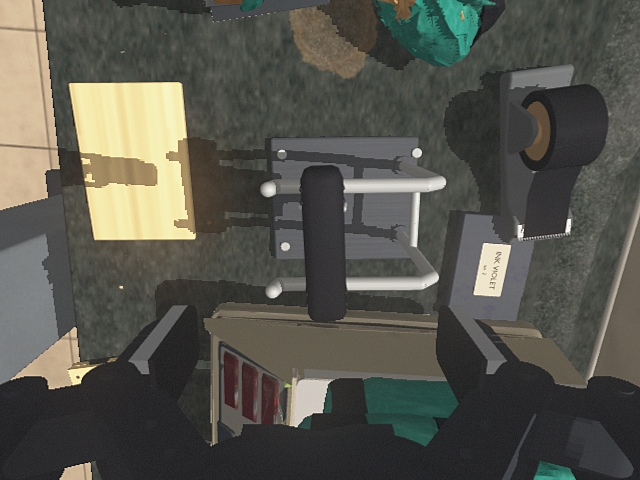

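The wrist view shows the black grip lying across the fork from (322,168) to (327,318), with fork tips at (268,188) and (273,288). The board's corners are at (69,83), (182,83), (196,239) and (93,240).

```bash
python3 - <<'E'
from h import *
o,c=load("pics/w1.png")
for n,uv,z in [("g1",(322,170),.189),("g2",(327,317),.189),("gl",(303,243),.189),("gr",(345,243),.189),("tipN",(268,188),.165),("tipF",(273,288),.165),("barN",(430,183),.155),("barF",(430,280),.155),
 ("b1",(69,83),.008),("b2",(182,83),.008),("b3",(196,239),.008),("b4",(93,240),.008),("cs",(213,320),.1),("cs",(213,320),.15),("green",(400,378),.15),("green",(400,378),.25)]: print(n,z,onz(o,c,uv,z).round(4))
o2,c2=load("pics/side0.png")
for uv,z in [((245,228),.2),((245,228),.25),((245,270),.1),((245,270),.15),((210,300),.0),((318,300),0)]: print(uv,z,onz(o2,c2,uv,z).round(3))
E
```

```text
g1 0.189 [0.6346 0.3383 0.189 ]
g2 0.189 [0.6449 0.244  0.189 ]
gl 0.189 [0.6262 0.293  0.189 ]
gr 0.189 [0.6521 0.2949 0.189 ]
tipN 0.165 [0.6006 0.3216 0.165 ]
tipF 0.165 [0.6067 0.2515 0.165 ]
barN 0.155 [0.7084 0.3313 0.155 ]
barF 0.155 [0.7188 0.2619 0.155 ]
b1 0.008 [0.3837 0.3858 0.008 ]
b2 0.008 [0.4943 0.3936 0.008 ]
b3 0.008 [0.5061 0.2357 0.008 ]
b4 0.008 [0.3941 0.2264 0.008 ]
cs 0.1 [0.5481 0.1889 0.1   ]
cs 0.15 [0.5608 0.2156 0.15  ]
green 0.15 [0.709  0.1758 0.15  ]
green 0.25 [0.681  0.2434 0.25  ]
(245, 228) 0.2 [0.763 0.044 0.2  ]
(245, 228) 0.25 [0.749 0.108 0.25 ]
(245, 270) 0.1 [0.761 0.126 0.1  ]
(245, 270) 0.15 [0.748 0.18  0.15 ]
(210, 300) 0.0 [0.877 0.16  0.   ]
(318, 300) 0 [0.536 0.151 0.   ]
```

Emit:
{"method": "arm_command", "body": {
  "plan": [0, 3, 20, -0.023, 0, 0, 25, 0, 0, 0, 25, 0, 0, 0, 25, 0, 0, 0, 20, 0, 0, 0, 15, 0, 0, 0, 0, 0, 0, 0, 0, 0]
}}

```text
time_s: 3.3
eef_pos: [0.6414, 0.2924, 0.1573]
eef_rot: [0.0, 0.673, 0.74, 0.0]
wrist_force: [-0.4, 0.5, -0.1]
opening: 1.004
```

Emit:
{"method": "arm_command", "body": {
  "plan": [0, 0, 0, 0, 0, 0, 0, 0, 0, 0, 0, 0, 0, 0, 0, 0, 0, 0, 0, 0, 0, 0, 0, 0, 0, 0, 0, 0],
  "grip": 0
}}

```text
time_s: 4.0
eef_pos: [0.6416, 0.2919, 0.157]
eef_rot: [0.0, 0.673, 0.74, 0.0]
wrist_force: [-1.1, -0.8, 5.3]
opening: 0.297
```

Emit:
{"method": "arm_command", "body": {
  "plan": [0, 0, -10, 0, 0, 0, -15, 0, 0, 0, -15, 0, 0, -10, -5, 0, 0, -25, 0, 0, 0, -35, 0, 0, 0, -35, 0, 0, 0, -35, -20, 0, 0, -30, -30, 0, 0, -10, -25, 0, 0, 0, -5, 0]
}}

```text
time_s: 5.1
eef_pos: [0.4619, 0.2756, 0.2855]
eef_rot: [0.002, 0.673, 0.74, 0.003]
wrist_force: [-0.1, 0.2, -2.0]
opening: 0.297
```

Emit:
{"method": "arm_command", "body": {
  "plan": [-15, 0, 0, 0, -30, -3, 0, 0, -40, -3, 0, 0, -40, -3, 0, 0, -40, -3, 0, 0, -40, -3, 0, 0, -40, -3, 0, 0, -40, -3, 0, 0, -40, -3, 0, 0, -40, -3, 0, 0, -40, -3, 0, 0, -40, -3, 0, 0, -40, -3, 0, 0, -40, -2, 0, 0, -40, 5, 0, 0, -35, 10, 0, 0, -20, 10, 0, 0, -10, 5, 0, 0, 0, 0, 0, 0, 0, 0, 0, 0]
}}

```text
time_s: 7.1
eef_pos: [0.5126, -0.3523, 0.2801]
eef_rot: [-0.001, 0.673, 0.74, 0.0]
wrist_force: [0.0, 1.1, -1.4]
opening: 0.294
```

```bash
python3 - <<'E'
from h import *
o,c=snap("wrist","pics/w2.png"); print(o["time_s"],o["eef_pos"].round(4),rot(o["eef_rot"]).round(3).tolist(),o["wrist_force"],o["opening"])
E
```

```text
7.1 [ 0.5126 -0.3523  0.2801] [[-0.094, 0.996, -0.002], [0.996, 0.094, 0.002], [0.002, -0.001, -1.0]] [ 0.04248907  1.10408954 -1.38940064] 0.2937030162568877
```

View pics/w2.png

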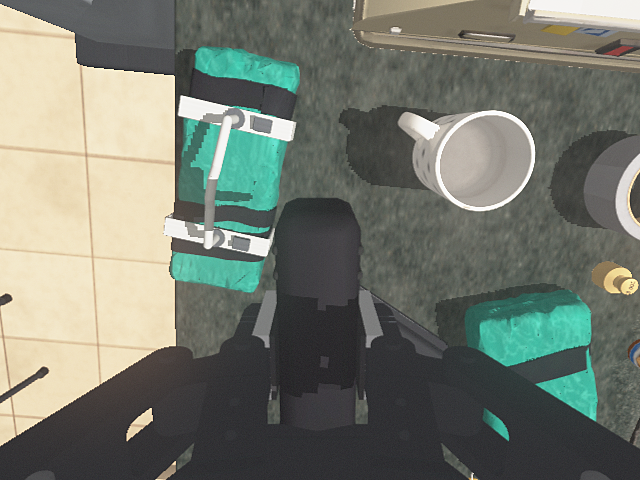

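The wrist view shows the parcel's bail running from (234,120) through a kink at about (213,178) to (209,232). The mug is well clear to the +x side.

```bash
python3 - <<'E'
from h import *
o,c=load("pics/w2.png")
for n,uv,z in [("e1",(233,121),.082),("e2",(209,232),.082),("k1",(214,172),.102),("k2",(212,184),.102),("cornTL",(197,48),.049),("TR",(298,68),.049),("BL",(172,275),.049),("BR",(250,290),.049),("strap1L",(183,102),.05),("strap1R",(294,132),.05),("strap2L",(167,226),.05),("strap2R",(270,246),.05),("mug",(470,160),.091),("handle",(403,122),.06)]: print(n,onz(o,c,uv,z).round(4))
im=c["color"][90:260,150:310,::-1]; cv2.imwrite("pics/c2.png",cv2.resize(im,None,fx=3.5,fy=3.5,interpolation=cv2.INTER_CUBIC))
E
```

```text
e1 [ 0.436  -0.2835  0.082 ]
e2 [ 0.4184 -0.3792  0.082 ]
k1 [ 0.4265 -0.3237  0.102 ]
k2 [ 0.4251 -0.3335  0.102 ]
cornTL [ 0.3964 -0.2267  0.049 ]
TR [ 0.4837 -0.2344  0.049 ]
BL [ 0.3743 -0.4364  0.049 ]
BR [ 0.4524 -0.4452  0.049 ]
strap1L [ 0.385  -0.2717  0.05  ]
strap1R [ 0.4845 -0.288   0.05  ]
strap2L [ 0.37   -0.3862  0.05  ]
strap2R [ 0.4696 -0.3968  0.05  ]
mug [ 0.6314 -0.2958  0.091 ]
handle [ 0.5787 -0.2706  0.06  ]
```

View pics/c2.png

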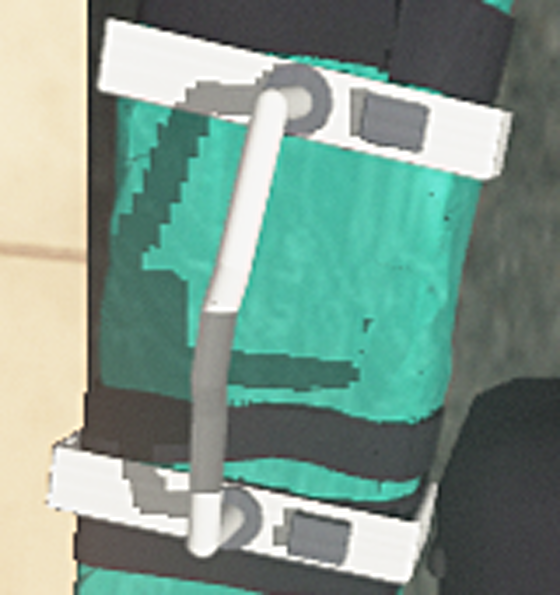

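```bash
python3 - <<'E'
from h import *
o,c=load("pics/w2.png")
a=onz(o,c,(227.7,119),.082);b=onz(o,c,(208,246),.082);print(a,b,np.linalg.norm(a-b),(a+b)/2,np.degrees(np.arctan2(-(a-b)[0],(a-b)[1])))
k1=onz(o,c,(213.2,177.5),.102);k2=onz(o,c,(209.4,200),.102);print(k1,k2,(k1+k2)/2,np.linalg.norm(k1-k2))
s=[onz(o,c,u,.05) for u in ((183,102),(294,132),(167,226),(270,246))];print(sum(s)/4)
# grip of scale: far (+y) top edge corners in image to check hold
for uv in ((281,210),(357,210)): print(onz(o,c,uv,.2801+.032))
E
```

```text
[ 0.43166466 -0.2823548   0.082     ] [ 0.41782667 -0.39221128  0.082     ] 0.11072459916152505 [ 0.42474567 -0.33728304  0.082     ] -7.179406377951945
[ 0.42595664 -0.32816984  0.102     ] [ 0.42331611 -0.34664731  0.102     ] [ 0.42463638 -0.33740858  0.102     ] 0.018665193807154496
[ 0.42728428 -0.33569686  0.05      ]
[ 0.49733615 -0.30529843  0.3121    ]
[ 0.51875836 -0.30327058  0.3121    ]
```

Emit:
{"method": "arm_command", "body": {
  "plan": [0, 0, 0, 0.111, 0, 0, 0, 0.111, 2, -19, 0, 0, 2, -20, 0, 0, 0, 0, 20, 0, 0, 0, 25, 0, 0, 0, 20, 0, 0, 0, 12, 0, 0, 0, 0, 0, 0, 0, 0, 0, 0, 0, 0, 0]
}}

```text
time_s: 8.25
eef_pos: [0.4758, -0.3446, 0.2059]
eef_rot: [0.001, 0.751, 0.661, 0.0]
wrist_force: [0.2, 0.5, -1.8]
opening: 0.297
```

```bash
python3 - <<'E'
from h import *
o,c=snap("wrist","pics/w3.png"); print(o["time_s"],o["eef_pos"].round(4),rot(o["eef_rot"]).round(3).tolist(),o["wrist_force"])
p=o["eef_pos"];Q=rot(o["eef_rot"]);print("saddle est",p-[0,0,.1295],"tool delta to bail", (Q.T@(np.array([.4247,-.3373,.131])-(p-[0,0,.1025])))*1000)
o2,c2=snap("side","pics/s3.png");u=proj(o2,c2,(.4247,-.3373,.102)).round().astype(int);print("bail px side",u, proj(o2,c2,p-[0,0,.1295]))
o1,c1=snap("scene","pics/sc3.png");v=proj(o1,c1,(.4247,-.3373,.102)).round().astype(int);print(v)
f=lambda c,u,k,h:cv2.resize(c["color"][max(0,u[1]-h):u[1]+h,max(0,u[0]-h):u[0]+h,::-1],(400,400),interpolation=cv2.INTER_CUBIC)
w=cv2.resize(c["color"][:,:,::-1],(533,400))
cv2.imwrite("pics/m3.png",np.hstack([f(c2,u,0,35),f(c1,v,0,35)]))
E
```

```text
8.25 [ 0.4758 -0.3446  0.2059] [[0.127, 0.992, 0.002], [0.992, -0.127, -0.002], [-0.002, 0.002, -1.0]] [ 0.16789172  0.47831434 -1.76912119]
saddle est [ 0.47579932 -0.34457471  0.0763737 ] tool delta to bail [  0.66475367 -51.55731596 -27.72500336]
bail px side [351 188] [337.5348698  192.39016267]
[409 215]
```

View pics/m3.png

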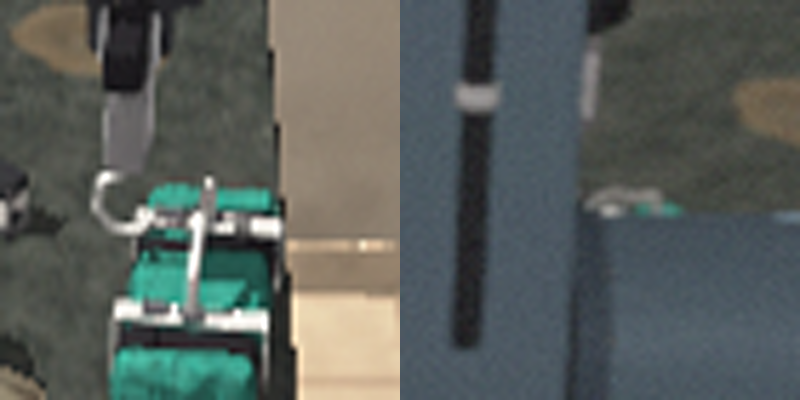

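Emit:
{"method": "arm_command", "body": {
  "plan": [0, 0, 3, 0, 0, -5, 0, 0, 0, -10, 0, 0, 1, -10, 0, 0, 0, -10, 0, 0, 0, -10, 0, 0, 0, -6, 0, 0, 0, 0, 0, 0]
}}

```text
time_s: 9.2
eef_pos: [0.4239, -0.3367, 0.2015]
eef_rot: [0.0, 0.751, 0.66, -0.0]
wrist_force: [-0.5, -0.2, -2.0]
opening: 0.293
```

```bash
python3 - <<'E'
from h import *
o2,c2=snap("side","pics/s4.png");print(o2["eef_pos"],o2["wrist_force"])
for p in [(.4247,-.3373,.102),(.4316,-.2823,.082),(.4178,-.3922,.082),o2["eef_pos"]-[0,0,.1295]]: print((proj(o2,c2,p)-[316,153])*8)
cv2.imwrite("pics/m4.png",cv2.resize(c2["color"][153:223,316:386,::-1],(560,560),interpolation=cv2.INTER_CUBIC))
E
```

```text
[ 0.42386074 -0.33667031  0.2014754 ] [-0.48481818 -0.16320053 -1.9703671 ]
[282.06124459 279.37051102]
[268.11947891 380.91259089]
[292.27125999 252.03263112]
[281.46329169 333.42041282]
```

View pics/m4.png

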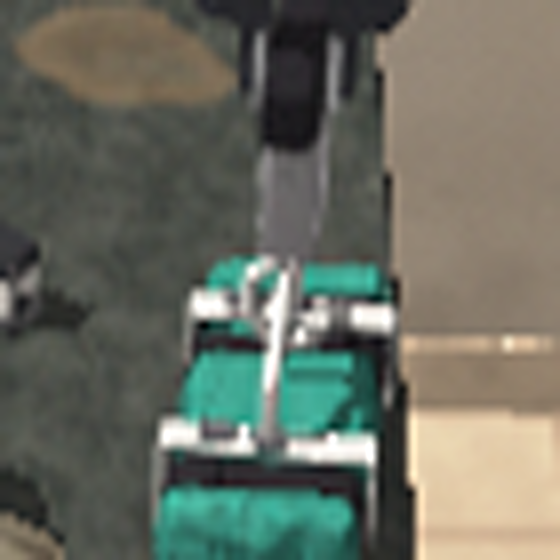

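Emit:
{"method": "arm_command", "body": {
  "plan": [0, 0, -6, 0, 0, 0, -8, 0, 0, 0, -6, 0, 0, 0, -4, 0, 0, 0, -4, 0, 0, 0, -4, 0, 0, 0, -4, 0, 0, 0, -4, 0, 0, 0, -4, 0, 0, 0, -3, 0, 0, 0, -3, 0, 0, 0, 0, 0, 0, 0, 0, 0]
}}

```text
time_s: 10.55
eef_pos: [0.4245, -0.3365, 0.251]
eef_rot: [-0.0, 0.751, 0.66, -0.0]
wrist_force: [0.2, -0.1, -6.8]
opening: 0.298
```

Emit:
{"method": "arm_command", "body": {
  "plan": [0, 0, -3, 0, 0, 0, -3, 0, 0, 0, -4, 0, 0, 0, 0, 0, 0, 0, 0, 0]
}}

```text
time_s: 11.05
eef_pos: [0.4248, -0.3368, 0.2616]
eef_rot: [0.0, 0.751, 0.66, -0.0]
wrist_force: [-0.4, -0.5, -6.5]
opening: 0.295
```

Emit:
{"method": "arm_command", "body": {
  "plan": [0, 0, -4, 0, 0, 0, -4, 0, 0, 0, -4, 0, 0, 0, 0, 0, 0, 0, 0, 0]
}}

```text
time_s: 11.55
eef_pos: [0.4248, -0.3367, 0.2735]
eef_rot: [0.0, 0.751, 0.66, 0.0]
wrist_force: [0.6, 0.2, -7.6]
opening: 0.297
```

```bash
python3 - <<'E'
from h import *
F=[];I=[];E=[]
for i in range(40):
    c=ctrl.camera("side"); o=ctrl.get_obs(); F.append(o["wrist_force"]);E.append(np.r_[o["eef_pos"],o["joint_efforts"][1:3]]); I.append(c["color"].astype(float))
F=np.array(F);print("F",F.mean(0),F.std(0),o["time_s"],np.array(E).mean(0))
print(F[:,2].round(2))
cv2.imwrite("pics/s5.png",np.mean(I,0)[:,:,::-1]); import pickle; pickle.dump((o,c),open("pics/s5.png.pkl","wb"))
print("img noise",np.std(I,0).mean())
A=cv2.imread("pics/s4.png");B=cv2.imread("pics/s5.png")
f=lambda a:cv2.resize(a[133:223,321:381],(400,600),interpolation=cv2.INTER_CUBIC)
cv2.imwrite("pics/m5.png",np.hstack([f(A),f(B)]))
E
```

```text
F [-0.0926049   0.00776052 -6.96995991] [0.60572288 0.55648903 0.54450365] 13.55 [  0.42467055  -0.33660321   0.27325068 -43.59735507 -39.58649254]
[-7.3  -6.83 -6.2  -7.31 -6.3  -6.95 -6.37 -6.54 -7.1  -7.27 -7.23 -6.76
 -8.41 -7.62 -6.87 -7.4  -7.28 -7.82 -6.58 -6.85 -6.17 -7.46 -6.95 -6.95
 -5.9  -7.02 -7.61 -7.27 -7.18 -7.34 -6.44 -6.64 -7.29 -5.68 -6.67 -6.85
 -6.97 -7.99 -6.63 -6.83]
img noise 0.7933982920650599[ WARN:0@107.041] global loadsave.cpp:1063 imwrite_ Unsupported depth image for selected encoder is fallbacked to CV_8U.
```

View pics/m5.png

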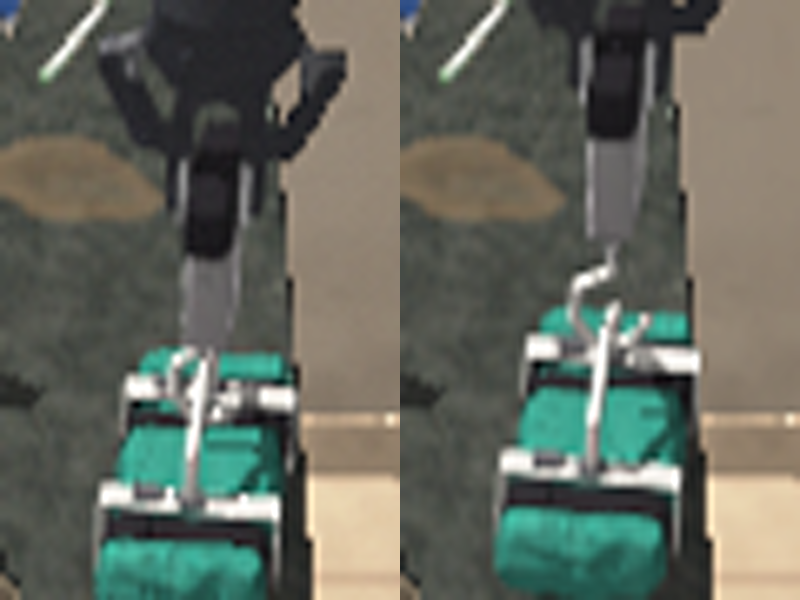

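The side view shows the parcel hanging clear on the hook with the bar seated (bail kink at about (610,310) in the right half). The force reading is close to the 500 g limit, so I'll measure spring travel by tracking the images.

```bash
cat > trk.py <<'E'
from h import *
def G(f): return cv2.cvtColor(cv2.imread(f),cv2.COLOR_BGR2GRAY)
U=8
def up(a): return cv2.resize(a,None,fx=U,fy=U,interpolation=cv2.INTER_CUBIC)
def match(A,B,box,guess,r=5):
    x0,y0,x1,y1=box; t=up(A[y0:y1,x0:x1]); gx,gy=np.round(guess).astype(int)
    s=up(B[y0+gy-r:y1+gy+r,x0+gx-r:x1+gx+r]); m=cv2.matchTemplate(s,t,cv2.TM_CCOEFF_NORMED)
    _,v,_,l=cv2.minMaxLoc(m); return np.array(l)/U-r+[gx,gy],round(v,3)
E
python3 - <<'E'
from trk import *
A3,A4,A5=G("pics/s3.png"),G("pics/s4.png"),G("pics/s5.png")
o3,c=load("pics/s3.png");o4,_=load("pics/s4.png");o5,_=load("pics/s5.png")
p3,p4=o3["eef_pos"],o4["eef_pos"]; p5=np.array([.42467,-.3366,.27325])
P=lambda p:proj(o3,c,p)
print("tcp px",P(p3),P(p4),P(p5))
# parcel tracking 4->5
for box in [(334,220,362,232),(334,204,362,214),(338,205,360,240),(330,222,364,245)]:
    d,v=match(A4,A5,box,(0,-5)); print("parcel",box,d,v)
q=np.array([.4316,-.2823,.05])
for u in (.015,.018,.021,.024,.027): print(u,(P(q+[0,0,u])-P(q)).round(2))
# grip tracking
def bx(p,w,h0,h1): u=P(p).round().astype(int); return (u[0]-w,u[1]-h0,u[0]+w,u[1]+h1)
g=lambda p:p+np.array([0,0,-.002])
for a,(Aa,pa) in {"3":(A3,p3),"4":(A4,p4)}.items():
    b=bx(g(pa),8,8,10); d,v=match(Aa,A5,b,P(p5)-P(pa)); print("grip",a,d,v,"expected",(P(g(p5))-P(g(pa))).round(2))
    el=pa+np.array([.02,-.0026,-.1295+.025]); print("elbow px",P(el))
    for w,h0,h1 in ((4,6,4),(5,5,6),(6,6,6)):
      u=P(el).round().astype(int); b=(u[0]-w,u[1]-h0,u[0]+w,u[1]+h1)
      d,v=match(Aa,A5,b,P(p5-[0,0,.022])-P(pa),4)
      print(" hook",a,b,d,v)
    for e in (.018,.02,.022,.024,.026,.028): print("   exp",e,(P(el+p5-pa-[0,0,e])-P(el)).round(2))
E
```

```text
tcp px [338.25849935 162.62112769] [352.53021818 164.93329349] [353.10327288 147.25023375]
parcel (334, 220, 362, 232) [ 0.125 -4.   ] 0.696
parcel (334, 204, 362, 214) [ 0.125 -4.875] 0.965
parcel (338, 205, 360, 240) [ 0.125 -4.75 ] 0.942
parcel (330, 222, 364, 245) [-0.125 -0.875] 0.718
0.015 [ 0.14 -3.29]
0.018 [ 0.17 -3.95]
0.021 [ 0.2  -4.62]
0.024 [ 0.23 -5.28]
0.027 [ 0.26 -5.95]
grip 3 [ 15.    -15.625] 0.929 expected [ 14.83 -15.35]
elbow px [332.38366557 186.41209127]
 hook 3 (np.int64(328), np.int64(180), np.int64(336), np.int64(190)) [14. -9.] 0.888
 hook 3 (np.int64(327), np.int64(181), np.int64(337), np.int64(192)) [13.875 -9.   ] 0.823
 hook 3 (np.int64(326), np.int64(180), np.int64(338), np.int64(192)) [13.875 -9.125] 0.723
   exp 0.018 [13.96 -9.93]
   exp 0.02 [13.95 -9.47]
   exp 0.022 [13.93 -9.01]
   exp 0.024 [13.91 -8.55]
   exp 0.026 [13.9  -8.09]
   exp 0.028 [13.88 -7.63]
grip 4 [  0.625 -18.   ] 0.944 expected [  0.57 -17.66]
elbow px [346.11275915 188.69892992]
 hook 4 (np.int64(342), np.int64(183), np.int64(350), np.int64(193)) [  0.5   -11.375] 0.596
 hook 4 (np.int64(341), np.int64(184), np.int64(351), np.int64(195)) [ -3.    -15.875] 0.43
 hook 4 (np.int64(340), np.int64(183), np.int64(352), np.int64(195)) [ -4.    -12.625] 0.459
   exp 0.018 [  0.24 -12.22]
   exp 0.02 [  0.22 -11.76]
   exp 0.022 [  0.2 -11.3]
   exp 0.024 [  0.18 -10.83]
   exp 0.026 [  0.17 -10.37]
   exp 0.028 [ 0.15 -9.91]
```

Tracking gives about 23–24 mm of travel, too near the limit to decide. I'll lower the parcel gently on the spot until the spring is slack, average a zero reading, then lift and hold it again.

Emit:
{"method": "arm_command", "body": {
  "plan": [0, 0, 4, 0, 0, 0, 4, 0, 0, 0, 4, 0, 0, 0, 3, 0, 0, 0, 3, 0, 0, 0, 3, 0, 0, 0, 3, 0, 0, 0, 4, 0, 0, 0, 4, 0, 0, 0, 5, 0, 0, 0, 5, 0, 0, 0, 5, 0, 0, 0, 4, 0, 0, 0, 0, 0, 0, 0, 0, 0]
}}

```text
time_s: 15.05
eef_pos: [0.4247, -0.3367, 0.2224]
eef_rot: [0.0, 0.751, 0.66, -0.0]
wrist_force: [-0.0, 0.2, -2.0]
opening: 0.297
```

```bash
python3 - <<'E'
from trk import *
F=[];I=[];E=[]
for i in range(50):
    c=ctrl.camera("side"); o=ctrl.get_obs(); F.append(o["wrist_force"]);E.append(o["eef_pos"]); I.append(c["color"].astype(float))
F=np.array(F);print("F",F.mean(0),F.std(0)/7,o["time_s"],np.mean(E,0))
print("mass kg",(-6.97-F[:,2].mean())/-9.81)
cv2.imwrite("pics/s6.png",np.mean(I,0).round().astype(np.uint8)[:,:,::-1]); import pickle; pickle.dump((o,c),open("pics/s6.png.pkl","wb"))
A5,A6=G("pics/s5.png"),G("pics/s6.png")
for box in [(334,204,362,214),(338,205,360,235)]: print("parcel 6->5",match(A6,A5,box,(0,-5)))
E
```

```text
F [ 0.07797382  0.0494265  -2.56309286] [0.08089196 0.0612457  0.06651915] 17.55 [ 0.42470324 -0.33664022  0.22233676]
mass kg 0.4492260078986026
parcel 6->5 (array([ 0.   , -4.875]), 0.972)
parcel 6->5 (array([ 0.   , -4.875]), 0.948)
```

The zero is −2.56 N, so the parcel weighs about 0.449 ± 0.012 kg. That is under 500 g, so it goes to the board. I'll lift again and hold for 2 s.

Emit:
{"method": "arm_command", "body": {
  "plan": [0, 0, -4, 0, 0, 0, -5, 0, 0, 0, -5, 0, 0, 0, -5, 0, 0, 0, -5, 0, 0, 0, -4, 0, 0, 0, -3, 0, 0, 0, -3, 0, 0, 0, -4, 0, 0, 0, -4, 0, 0, 0, -4, 0, 0, 0, -4, 0, 0, 0, -4, 0, 0, 0, -3, 0]
}}

```text
time_s: 18.95
eef_pos: [0.4248, -0.3367, 0.2798]
eef_rot: [0.0, 0.751, 0.66, -0.0]
wrist_force: [0.8, 0.5, -6.2]
opening: 0.295
```

Emit:
{"method": "arm_command", "body": {
  "plan": [0, 0, 0, 0, 0, 0, 0, 0, 0, 0, 0, 0, 0, 0, 0, 0, 0, 0, 0, 0, 0, 0, 0, 0, 0, 0, 0, 0, 0, 0, 0, 0, 0, 0, 0, 0, 0, 0, 0, 0, 0, 0, 0, 0, 0, 0, 0, 0, 0, 0, 0, 0, 0, 0, 0, 0, 0, 0, 0, 0, 0, 0, 0, 0, 0, 0, 0, 0, 0, 0, 0, 0, 0, 0, 0, 0, 0, 0, 0, 0]
}}

```text
time_s: 20.95
eef_pos: [0.4247, -0.3366, 0.2793]
eef_rot: [-0.0, 0.751, 0.66, 0.0]
wrist_force: [0.8, -0.3, -7.4]
opening: 0.295
```

Emit:
{"method": "arm_command", "body": {
  "plan": [0, 0, 0, 0, 0, 0, 0, 0, 0, 0, -3, -0.007, 0, 0, -4, -0.015, 0, 0, -4, -0.02, 0, 0, -3, -0.02, 0, 0, 0, -0.02, 0, 0, 0, -0.02, 0, 0, 0, -0.02, 0, 0, 0, -0.02, 0, 0, 0, -0.02, 0, 0, 0, -0.02, 0, 0, 0, -0.015, 0, 0, 0, 0]
}}

```text
time_s: 22.35
eef_pos: [0.4247, -0.3366, 0.2933]
eef_rot: [-0.0, 0.682, 0.731, 0.0]
wrist_force: [0.6, -0.2, -7.5]
opening: 0.297
```

Emit:
{"method": "arm_command", "body": {
  "plan": [3, 0.3, 0, 0, 6, 0.6, 0, 0, 9, 0.9, 0, 0, 12, 1.2, 0, 0, 15, 1.5, 0, 0, 18, 1.8, 0, 0, 20, 2, 0, 0, 20, 2, 0, 0, 20, 2, 0, 0, 20, 2, 0, 0, 20, 2, 0, 0, 20, 2, 0, 0, 20, 2, 0, 0, 20, 2, 0, 0, 20, 2, 0, 0, 20, 2, 0, 0, 20, 2, 0, 0, 20, 2, 0, 0, 20, 2, 0, 0]
}}

```text
time_s: 24.25
eef_pos: [0.434, -0.0101, 0.2935]
eef_rot: [0.0, 0.682, 0.731, 0.0]
wrist_force: [0.7, -0.2, -7.4]
opening: 0.296
```

Emit:
{"method": "arm_command", "body": {
  "plan": [20, 2, 0, 0, 20, 2, 0, 0, 20, 2, 0, 0, 20, 2, 0, 0, 20, 2, 0, 0, 20, 2, 0, 0, 20, 2, 0, 0, 20, 2, 0, 0, 20, 2, 0, 0, 20, 2, 0, 0, 20, 2, 0, 0, 20, 2, 0, 0, 20, 2, 0, 0, 18, 1.8, 0, 0, 15, 1.5, 0, 0, 12, 1.2, 0, 0, 9, 0.9, 0, 0, 6, 0.6, 0, 0, 3, 0.3, 0, 0, 0, 0, 0, 0]
}}

```text
time_s: 26.25
eef_pos: [0.4446, 0.3123, 0.2932]
eef_rot: [0.0, 0.682, 0.731, -0.0]
wrist_force: [-0.2, -0.1, -6.9]
opening: 0.296
```

Emit:
{"method": "arm_command", "body": {
  "plan": [0, 0, 2, 0, 0, 0, 4, 0, 0, 0, 4, 0, 0, 0, 4, 0, 0, 0, 2, 0, 0, 0, 0, 0, 0, 0, 0, 0, 0, 0, 0, 0]
}}

```text
time_s: 27.05
eef_pos: [0.4447, 0.3124, 0.2776]
eef_rot: [0.0, 0.682, 0.731, 0.0]
wrist_force: [0.5, 0.4, -7.5]
opening: 0.293
```

```bash
python3 - <<'E'
from h import *
o,c=snap("side","pics/s7.png"); print(o["time_s"],o["eef_pos"].round(4),rot(o["eef_rot"]).round(3).tolist(),o["wrist_force"])
cv2.imwrite("pics/m7.png",cv2.resize(c["color"][230:400,265:415,::-1],(529,600),interpolation=cv2.INTER_CUBIC))
E
```

```text
27.05 [0.4447 0.3124 0.2776] [[-0.069, 0.998, 0.0], [0.998, 0.069, 0.0], [0.0, 0.0, -1.0]] [ 0.49994484  0.40661182 -7.50803579]
```

View pics/m7.png

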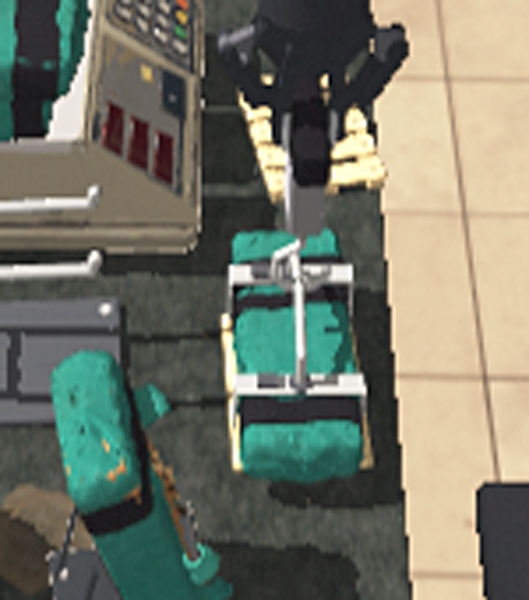

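The parcel hangs level over the board, its near strap at (300,383) in the crop and board edges showing on both sides. I'll lower it until the hook is free of the bar.

Emit:
{"method": "arm_command", "body": {
  "plan": [0, 0, 3, 0, 0, 0, 3, 0, 0, 0, 3, 0, 0, 0, 2, 0, 0, 0, 2, 0, 0, 0, 2, 0, 0, 0, 2, 0, 0, 0, 2, 0, 0, 0, 3, 0, 0, 0, 5, 0, 0, 0, 5, 0, 0, 0, 5, 0, 0, 0, 5, 0, 0, 0, 6, 0, 0, 0, 6, 0, 0, 0, 6, 0, 0, 0, 5, 0, 0, 0, 2, 0, 0, 0, 0, 0, 0, 0, 0, 0]
}}

```text
time_s: 29.1
eef_pos: [0.4447, 0.3124, 0.2105]
eef_rot: [0.0, 0.682, 0.731, 0.0]
wrist_force: [-1.2, 0.7, -2.5]
opening: 0.298
```

```bash
python3 - <<'E'
from h import *
F=[]
for i in range(8):
    o,c=ctrl.get_obs(),ctrl.camera("side"); F.append(o["wrist_force"])
o,c=snap("side","pics/s8.png"); print(o["time_s"],o["eef_pos"].round(4),np.mean(F,0))
cv2.imwrite("pics/m8.png",cv2.resize(c["color"][250:400,300:400,::-1],(400,600),interpolation=cv2.INTER_CUBIC))
print((proj(o,c,o["eef_pos"]-[0,0,.1295])-[300,250])*4,(proj(o,c,[.4447,.3118,.110])-[300,250])*4)
E
```

```text
29.5 [0.4447 0.3123 0.2104] [-0.12176297  0.01986989 -2.49033609]
[195.73289762 287.92714864] [197.12767964 259.07850085]
```

View pics/m8.png

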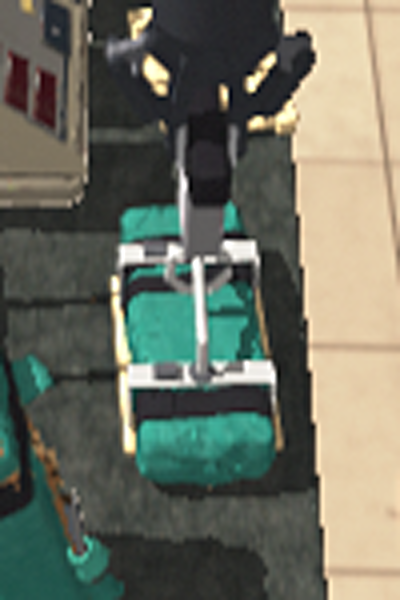

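The parcel rests on the board with the spring slack, and the hook (195,285) is free under the bar. I'll withdraw towards +x, then rise.

Emit:
{"method": "arm_command", "body": {
  "plan": [0, 5, 0, 0, 0, 8, 0, 0, 0, 10, 0, 0, 0, 10, 0, 0, 0, 10, 0, 0, 0, 7, 0, 0, 0, 0, 0, 0]
}}

```text
time_s: 30.25
eef_pos: [0.4956, 0.3156, 0.2101]
eef_rot: [0.0, 0.683, 0.731, -0.0]
wrist_force: [0.7, -0.2, -2.7]
opening: 0.294
```

Emit:
{"method": "arm_command", "body": {
  "plan": [0, 0, -10, 0, 0, 0, -20, 0, 0, 0, -20, 0, 0, 0, -20, 0, 0, 0, -10, 0, 0, 0, 0, 0, 0, 0, 0, 0]
}}

```text
time_s: 30.95
eef_pos: [0.4941, 0.3157, 0.2898]
eef_rot: [-0.0, 0.682, 0.731, -0.0]
wrist_force: [0.9, 0.1, -2.2]
opening: 0.298
```

```bash
python3 - <<'E'
from h import *
o,c=snap("wrist","pics/w9.png"); print(o["time_s"],o["eef_pos"].round(4),rot(o["eef_rot"]).round(3).tolist(),o["wrist_force"])
E
```

```text
30.95 [0.4941 0.3157 0.2898] [[-0.069, 0.998, -0.001], [0.998, 0.069, -0.0], [-0.0, -0.001, -1.0]] [ 0.89166888  0.07143186 -2.23202451]
```

View pics/w9.png

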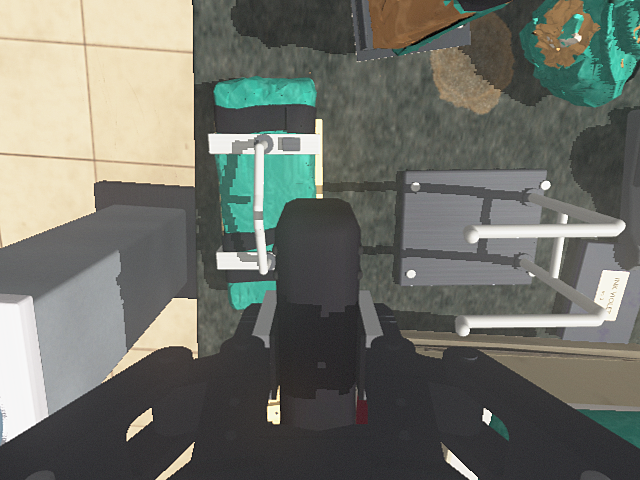

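All 12 pictures are used. The last one shows the parcel flat on the board with its bail undisturbed, and the empty fork ahead with tips at (470,234) and (461,325). I'll return the scale by the recorded grasp pose.

Emit:
{"method": "arm_command", "body": {
  "plan": [0, 0, 0, -0.024, -8, 10, 0, 0, -15, 16, 0, 0, -14, 16, 0, 0, 0, 0, 15, 0, 0, 0, 30, 0, 0, 0, 30, 0, 0, 0, 15, 0, 0, 0, 0, 0, 0, 0, 0, 0]
}}

```text
time_s: 32.0
eef_pos: [0.5402, 0.2828, 0.2008]
eef_rot: [0.0, 0.674, 0.739, 0.0]
wrist_force: [-0.5, -0.7, -2.1]
opening: 0.295
```

```bash
python3 - <<'E'
from h import *
o=ctrl.get_obs();Q=rot(o["eef_rot"]);print(o["eef_pos"].round(4),np.degrees(np.arctan2(Q[1,0],Q[0,0])),(Q.T@(np.array([.6416,.2919,.157])-o["eef_pos"])*1000).round(1))
E
```

```text
[0.5402 0.2828 0.2008] 95.32107537662458 [ -0.4 101.7  43.9]
```

Emit:
{"method": "arm_command", "body": {
  "plan": [0, 8, 0, 0, 0, 16, 0, 0, 0, 20, 0, 0, 0, 20, 0, 0, 0, 20, 0, 0, -0.4, 12, 0, 0, 0, 5.7, 0, 0, 0, 0, 0, 0, 0, 0, 0, 0]
}}

```text
time_s: 32.9
eef_pos: [0.6409, 0.292, 0.2008]
eef_rot: [0.0, 0.673, 0.739, 0.0]
wrist_force: [0.1, 0.3, -2.1]
opening: 0.295
```

```bash
python3 - <<'E'
from h import *
o=ctrl.get_obs();Q=rot(o["eef_rot"]);print(o["eef_pos"].round(4),o["wrist_force"],np.degrees(np.arctan2(Q[1,0],Q[0,0])),(Q.T@(np.array([.6416,.2919,.157])-o["eef_pos"])*1000).round(1))
E
```

```text
[0.6409 0.292  0.2008] [ 0.1463107   0.29120721 -2.09070964] 95.33618895041133 [-0.1  0.6 43.8]
```

Lined up. Lower to just above rest, then set down.

Emit:
{"method": "arm_command", "body": {
  "plan": [0, 0.6, 8, 0, 0, 0, 12, 0, 0, 0, 10, 0, 0, 0, 6, 0, 0, 0, 4, 0, 0, 0, 2, 0, 0, 0, 1.5, 0, 0, 0, 0, 0, 0, 0, 0, 0]
}}

```text
time_s: 33.8
eef_pos: [0.6419, 0.292, 0.1572]
eef_rot: [0.0, 0.673, 0.739, 0.0]
wrist_force: [0.1, 0.2, -2.3]
opening: 0.293
```

Emit:
{"method": "arm_command", "body": {
  "plan": [0, 0, 0.7, 0, 0, 0, 0.7, 0, 0, 0, 0, 0, 0, 0, 0, 0]
}}

```text
time_s: 34.2
eef_pos: [0.642, 0.292, 0.157]
eef_rot: [0.0, 0.673, 0.739, 0.001]
wrist_force: [-2.6, -1.0, 4.3]
opening: 0.298
```

Emit:
{"method": "arm_command", "body": {
  "plan": [0, 0, 0, 0, 0, 0, 0, 0, 0, 0, 0, 0, 0, 0, 0, 0, 0, 0, 0, 0, 0, 0, 0, 0, 0, 0, 0, 0, 0, 0, 0, 0],
  "grip": 1
}}

```text
time_s: 35.0
eef_pos: [0.6416, 0.2919, 0.1554]
eef_rot: [-0.0, 0.673, 0.739, -0.0]
wrist_force: [-0.4, -1.1, 0.8]
opening: 1.002
```

Emit:
{"method": "arm_command", "body": {
  "plan": [0, 0, -8, 0, 0, 0, -15, 0, 0, 0, -25, 0, 0, 0, -25, 0, 0, 0, -25, 0, 0, 0, -20, 0, 0, 0, -8, 0, 0, 0, 0, 0, 0, 0, 0, 0]
}}

```text
time_s: 35.9
eef_pos: [0.6413, 0.2918, 0.2808]
eef_rot: [-0.0, 0.673, 0.739, -0.0]
wrist_force: [-0.3, 0.2, 0.1]
opening: 1.002
```

```bash
python3 - <<'E'
from trk import *
o,c=snap("wrist","pics/w10.png"); print(o["time_s"],o["eef_pos"].round(4),o["wrist_force"],o["opening"])
o1,_=load("pics/w1.png")
A,B=G("pics/w1.png"),G("pics/w10.png")
pr=[(o1["eef_pos"],o1),(o["eef_pos"],o)]
for n,p,box in [("grip",(.6395,.2915,.189),(290,155,360,325)),("fork tips",(.6037,.2866,.16),(255,170,290,300)),("stand base far",(.7,.29,.0),(380,130,425,175))]:
    g=proj(o,c,p)-proj(o1,c,p); d,v=match(A,B,box,g,8); print(n,"shift",d,"expected",g.round(1),v)
s,cs=snap("side","pics/s10.png"); A,B=G("pics/side0.png"),G("pics/s10.png")
print("grip side",match(A,B,(268,272,300,320),(0,0)),"hook side",match(A,B,(270,305,290,335),(0,0)),"pallet",match(A,B,(330,245,375,290),(0,0)),"mug",match(A,B,(290,185,315,215),(0,0)))
print("stack/stapler",match(A,B,(285,175,325,195),(0,0)))
A=G("pics/s8.png");print("parcel since set down",match(A,B,(328,335,370,375),(0,0)))
# parcel centre from w9 straps on board (z=.058)
o9,c9=load("pics/w9.png");pts=[onz(o9,c9,u,.058) for u in ((209,143),(319,144),(217,262))];print(np.round(pts,4)); 
a=onz(o9,c9,(262,143),.09);print("bail ends",a,onz(o9,c9,(264,268),.09))
E
```

```text
35.9 [0.6413 0.2918 0.2808] [-0.26061557  0.21677015  0.07787558] 1.001714076046311
grip shift [-4.25   0.625] expected [-8.7  0.5] 0.888
fork tips shift [-7.875 -0.75 ] expected [-8.5 -0.6] 0.929
stand base far shift [-5.    1.75] expected [-5.7  1.3] 0.97
grip side (array([-0.375,  0.   ]), 0.957) hook side (array([-0.875,  0.125]), 0.946) pallet (array([0., 0.]), 1.0) mug (array([0., 0.]), 0.999)
stack/stapler (array([0., 0.]), 0.968)
parcel since set down (array([0., 0.]), 0.985)
[[0.391  0.3652 0.058 ]
 [0.4909 0.3712 0.058 ]
 [0.3983 0.2511 0.058 ]]
bail ends [0.44333482 0.37005903 0.09      ] [0.44859842 0.25985228 0.09      ]
```

```bash
python3 -c "
from bench import ctrl
print(ctrl.hand_in(), ctrl.get_obs()['time_s'])"
```

```text
the job is handed in; nothing more can be done
the job is handed in; nothing more can be done
```

The parcel weighed about 0.45 kg (0.449 ± 0.012), so I set it down on the plain board. The scale is back on its stand, and the job was handed in at about 36 s. The only lapse was picture count: I used all 12, against the 8 planned.

**Weighing:** The first force reading was too close to 500 g to decide on. I lowered the parcel where it stood, took a zero with the spring slack, then lifted it again and held it still for 2 s. The spring travel seen in the images (22–24 mm, about 450–490 g) leaned the same way but was less sharp, so the choice rests on the zeroed force reading. The highest carry was about 4 cm.

**Last checks:**
- **Parcel:** its centre is about 5 mm from the board's middle, and it has not moved since it was set down. The gripper stayed clear of it when I unhooked.
- **Scale:** it hangs on the fork about 2–3 mm further back (+x) than at the start.
- **Other things:** the pallet and mug show no movement, and neither does the area by the stapler. I did not check the stamp separately.
- **Gripper:** it is open, about 12 cm above its grasp height, and touching nothing.

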